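# Assemble a vacuum filter holder from the base up

## Task

Assemble the large vacuum filter holder for the next filtration, building it up on its steel base one part at a time from the bottom: first the large perforated support plate into the cup of the base, then the large collar over the plate's boss, then the funnel tube over the collar's neck, and last the cover with its black knob into the mouth of the funnel, every part seated fully home and let go. Leave the small plate and the small collar, which belong to a smaller holder, lying where they are.

Things in the scene. Friction and masses are not known exactly. Their poses are not given: they have to be found in the camera images.
- filter_base: Fixed steel base of the filter holder: round foot 90 mm across, 36 mm column, cup of 52 mm outer diameter on top with its rim 56 mm above the worktop; bore of the cup 43 mm (chamfered to 49 mm at the rim), 14 mm deep. A hose nipple with black stopcock lever sticks out 62 mm along its +x, up to 39 mm high. Origin on its axis at the underside, z up.
- base_rim (a point): Centre of the rim of the base's cup, 56 mm above the worktop, on the base's axis.
- support_plate: Large steel perforated plate, 0.14 kg, 30 mm tall. From below: spigot 40 mm across to 10 mm height, end tapered; flange 56 mm across from 10 to 18 mm (grip here); boss 37 mm across to 30 mm, tapered, dark holes on top. Origin on its axis at the underside, z up. Its spigot enters the base's bore until the flange lies on the rim: origin then 46 mm above the base's origin.
- collar: Large grey plastic ring, 0.05 kg, neck up. Flange 56 mm across from 0 to 10 mm height (grip here), neck 46 mm across from 10 to 20 mm, top tapered; through bore 40 mm, chamfered to 45 mm below. Origin on its axis at the underside, z up. It goes over the plate's boss until it lies on the plate's flange: origin then 64 mm above the base's origin.
- funnel: Straight steel tube standing upright, 0.13 kg, 70 mm tall, 56 mm outer diameter (grip here, 10 to 65 mm height), foot 60 mm across and 6 mm high; through bore 49 mm, chamfered at both ends to 52 mm. Origin on its axis at the underside, z up. It goes over the collar's neck until its foot lies on the collar's flange: origin then 74 mm above the base's origin.
- cover: Steel disc with black knob up, 0.07 kg. From below: spigot 46 mm across to 8 mm height, end tapered; disc 58 mm across from 8 to 13 mm; knob 19 mm across from 13 to 31 mm (grip here). Origin on its axis at the underside, z up. Its spigot enters the funnel's mouth until the disc lies on the funnel's rim: origin then 136 mm above the base's origin.
- small_plate: Small steel support plate of another, smaller holder: shaped like the large one but 35 mm across and 19 mm tall. Not to be used or moved. Origin on its axis at the underside.
- small_collar: Small grey collar of the smaller holder: shaped like the large one but 35 mm across and 12 mm tall. Not to be used or moved. Origin on its axis at the underside.
Mind the look-alikes: they are no part of the job. Leave any orange or red look-alike of the collar alone.

How it is judged (in metres and radians):
On the way, in this order (a step that is already met when the one before it is completed fails the run):
1. the large support plate is seated in the cup of the base (horizontal distance between support_plate and filter_base below 0.004 m and z of support_plate in the frame of filter_base between 0.043 and 0.049 m and angle between support_plate's own z axis and vertical below 0.06 rad), for 0.2 s.
2. the large collar is seated over the plate's boss (horizontal distance between collar and support_plate below 0.004 m and z of collar in the frame of support_plate between 0.015 and 0.021 m and angle between collar's own z axis and vertical below 0.06 rad), for 0.2 s.
3. the funnel is seated on the collar (horizontal distance between funnel and collar below 0.004 m and z of funnel in the frame of collar between 0.007 and 0.013 m and angle between funnel's own z axis and vertical below 0.06 rad), for 0.2 s.
4. the cover is seated in the mouth of the funnel (horizontal distance between cover and funnel below 0.004 m and z of cover in the frame of funnel between 0.059 and 0.065 m and angle between cover's own z axis and vertical below 0.06 rad), for 0.2 s.
At the end, for the whole second after the job is handed in: Plate sits on base, collar on plate, funnel on collar, cover on funnel, each upright within 0.06 rad, centred within 4 mm on the part below, its underside within 3 mm of its seated height over that part's origin (46, 18, 10 and 62 mm); all released and at rest (all of step 1 and all of step 2 and all of step 3 and all of step 4 and linear speed of each of support_plate, collar, funnel, cover below 0.01 m/s); the robot touches nothing.
It fails at once if the small plate is shifted by more than 30 mm (distance of small_plate from where it was at the start of the episode above 0.03 m).
It fails at once if the small collar is shifted by more than 30 mm (distance of small_collar from where it was at the start of the episode above 0.03 m).
It also fails if it takes over 93 s, if anything falls off the work surface, if the arm or the gripper's body presses on something with over 40 N, if the wrist force passes 120 N, or if a joint passes its speed limit or range.

## Robot

A 7-joint arm with a two-finger parallel gripper is mounted at the origin on a cart in front of the work surface, level with it; the furniture and walls round the work are solid. World frame = base frame: x ahead of the robot, y to its left, z up, the work surface at z = 0. Lengths are in mm, angles in rad, forces in N, time in s.
With the tool pointing down it reaches from about 400 to 850 mm from the base axis. Payload 4.5 kg.
Tool frame: the origin (TCP) lies midway between the tips of the shut fingers; the grasp point (between the pads) lies 19 mm behind it (r.tcp_to_grasp is the distance from the TCP to the grasp point, in mm); z points along the fingers, y is the line along which they close (so a half turn about z gives the same grasp; the last joint's range is limited). The gripper opens to 85 mm and grips with 20 to 120 N. Pads are 22 mm wide; open, the fingers measure 114 mm over their backs; the gripper's body (76 mm by 85 mm) begins 54 mm behind the grasp point. The pads swing forward as they close: fully open they stand 13 mm farther back than shut.
Start: joints at [-1.203, 0.689, -0.195, 1.565, 0.157, 0.902, -0.215], TCP at [204.754, 590.537, 194.617] pointing down, gripper open.
Joint ranges: [-3.01, 3.01], [-0.46, 2.08], [-1.47, 1.51], [0.13, 2.56], [-1, 4.14], [0.04, 2.09], [-2.66, 2.66]. Speed limits (rad/s): [2.57, 2.57, 3.14, 3.14, 3.14, 3.14, 3.14].

## Interface

Orientations are given as a unit quaternion [w, x, y, z].
In Python, from rig import r gives the robot as it stands. Calls block until the motion is done:
- r.move_ptp(position, orientation): joint-space move of the TCP to a pose.
- r.movel(position, max_speed=150, ori=None, contact_N=None): straight line of the TCP; ori=None keeps the orientation; max_speed is the mean speed in mm/s. With contact_N (N) it stops when the force on the tool has changed by that much, and returns True; else False.
- r.set_joints(angles): joint-space move.
- r.set_gripper(opening, strength=None): finger opening in mm; strength is the grip in N (None keeps the last); returns when the fingers have stopped.
- r.wait(seconds).
- r.inverse_kinematics(position, orientation): joint angles nearest the present ones, or None.
- r.get_obs(): the state.
- r.capture(name): name is "scene" or "top" or "wrist"; returns the picture (420x560x3 uint8, blue, green, red); there is no depth.
- r.calibration(name): a dict with "fx", "fy", "cx", "cy" (pixels), "R" (3x3) and "t" (3): a world point X has camera coordinates R X + t. Camera axes: x right, y down, z forward; pixel columns grow to the right and rows downward; lengths in mm; the calibration is good to about 2 mm. A picture is of the moment at which its call begins: read the wrist's pose just before it. calibration takes no time and is no camera call; for the wrist camera it gives the pose at the moment of the call.
A pose or a line that the arm cannot do raises r.PlanningError and nothing moves.
- r.sign_off(): hands the job in; it is judged then, once.
The state is a dict: "clock": time; "joint_pos": joint angles; "joint_vel": joint speeds; "effort": joint torques, N m; "eef_pos": TCP position; "ee_rot": TCP orientation; "ft_force": force on the tool from outside, world axes, zero at the start; "moment": the same for the moment, N m; "opening": finger opening in mm; "finger_force": force on a finger pad.
Only numpy, scipy, OpenCV 4.12 (cv2) and the standard library are available. Lean on these libraries where they do the work, as an engineer would, in place of code of your own. Each camera call takes 0.05 s, during which the arm holds its last target. There are 200 camera calls.

## Working session

There is one attempt and no reset: what is moved stays moved. The work goes in short steps, each a Python script; the robot and the scene stay as the last script left them, time stands still between calls to the robot, and variables do not carry over. Pictures are saved under pics/ and viewed, at most 14 in all, crops included, and the job is handed in when it is done.

```bash
mkdir -p pics; ls
python3 - <<'E'
from rig import r
import cv2,numpy as np
for n in("scene","top"):
    cv2.imwrite(f"pics/{n}0.png",cv2.resize(r.capture(n),(800,600),interpolation=cv2.INTER_CUBIC))
    c=r.calibration(n);print(n,c)
o=r.get_obs();print(o["eef_pos"],o["ee_rot"],o["clock"],r.tcp_to_grasp)
E
```

```text
pics
scene {'fx': 523.2317788463388, 'fy': 523.2317788463388, 'cx': 277.0780460441438, 'cy': 210.4183893605047, 'R': array([[ 0.80417881, -0.59421269,  0.01441268],
       [-0.4387036 , -0.60973172, -0.66012604],
       [ 0.40104313,  0.52453647, -0.75101657]]), 't': array([-431.14342116,  257.81557677, 1159.29495585])}
top {'fx': 423.10015123199696, 'fy': 423.10015123199696, 'cx': 280.3580980621735, 'cy': 211.11036786552287, 'R': array([[-0.02585555, -0.99959655,  0.01175702],
       [-0.98601784,  0.02356404, -0.16496532],
       [ 0.16462173, -0.0158579 , -0.98622929]]), 't': array([  -6.43021694,  497.54788102, 1106.82016076])}
[204.57541917 589.87926799 193.85781404] [-9.80838077e-05  1.66086892e-01  9.86110767e-01 -8.31039860e-04] 0.1 18.700000000000003
```

View pics/scene0.png

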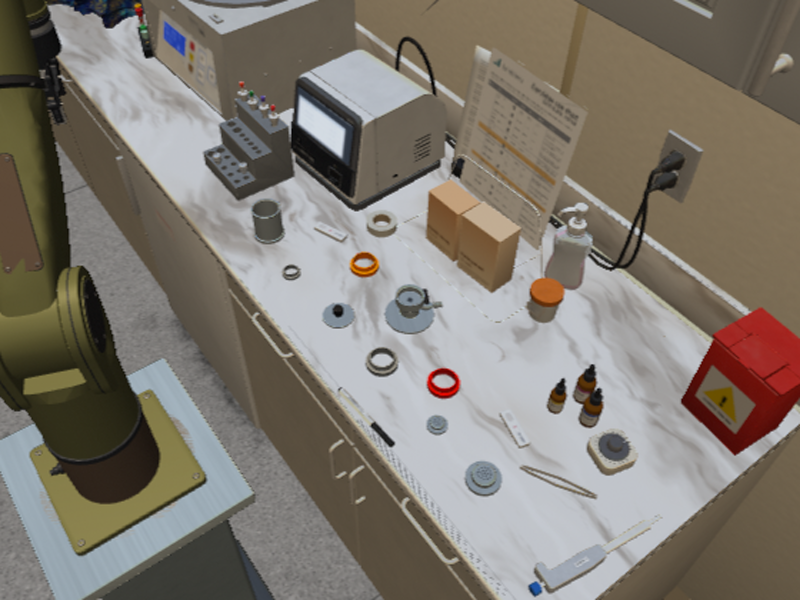

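View pics/top0.png

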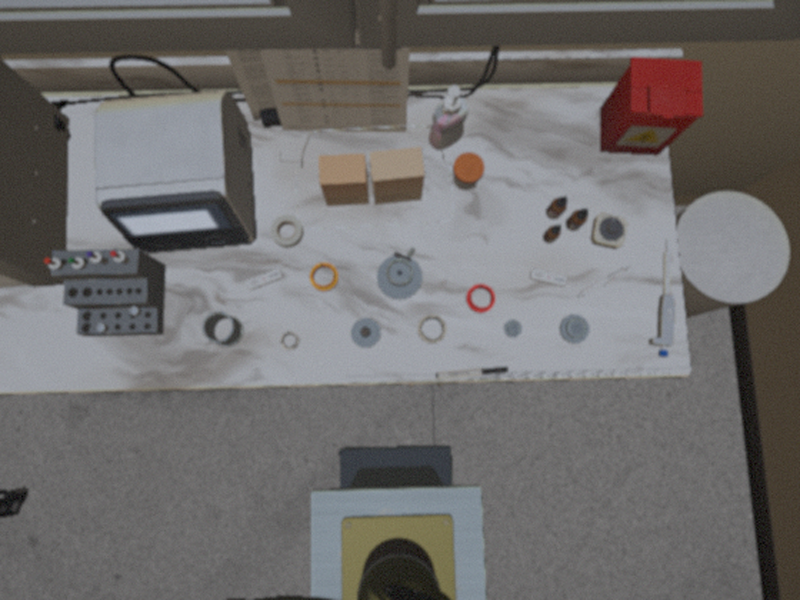

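The scene view (800x600) shows these parts:
- **Base:** (410,307).
- **Cover:** (338,315).
- **Funnel:** (267,220).
- **Large plate candidates:** (484,477) and (437,424). The second is the small one.
- **Collar candidates:** grey ring (381,360), beige thick ring (381,222), orange (364,264), red (443,382) and small ring (291,271).

I choose the plate at (484,477) and the collar at (381,360), and I'll check both close up with the wrist camera.

```bash
cat > h.py <<'E'
from rig import r
import cv2,numpy as np
from scipy.optimize import least_squares
def ray(c,u,v):
    d=c["R"].T@np.array([(u-c["cx"])/c["fx"],(v-c["cy"])/c["fy"],1]); return -c["R"].T@c["t"],d/np.linalg.norm(d)
def onz(c,u,v,z):
    o,d=ray(c,u,v); return o+d*(z-o[2])/d[2]
def tri(obs):
    A=0;b=0
    for c,u,v in obs:
        o,d=ray(c,u,v);P=np.eye(3)-np.outer(d,d);A=A+P;b=b+P@o
    X=np.linalg.solve(A,b)
    return X,[round(float(np.linalg.norm((np.eye(3)-np.outer(ray(c,u,v)[1],ray(c,u,v)[1]))@(X-ray(c,u,v)[0]))),1) for c,u,v in obs]
def proj(c,X):
    p=c["R"]@np.asarray(X,float)+c["t"];return c["fx"]*p[0]/p[2]+c["cx"],c["fy"]*p[1]/p[2]+c["cy"]
def down(yaw): # tool z down, tool y axis at angle yaw from world x
    from scipy.spatial.transform import Rotation as R
    y=np.array([np.cos(yaw),np.sin(yaw),0]);z=np.array([0,0,-1.]);x=np.cross(y,z)
    q=R.from_matrix(np.c_[x,y,z]).as_quat();return [float(q[i]) for i in(3,0,1,2)]
E
python3 - <<'E'
from h import *
s,t=r.calibration("scene"),r.calibration("top")
P=dict(plate=((484,472),(574,327)),small=((437,421),(513,327)),base=((410,293),(400,271)),collar=((381,357),(432,328)),beige=((381,220),(288,231)),funnelrim=((267,206),(226,328)),cover=((338,308),(366,332)),smallcol=((291,270),(290,340)))
for k,(a,b) in P.items():
    X,e=tri([(s,a[0]*.7,a[1]*.7),(t,b[0]*.7,b[1]*.7)]);print(k,X.round(),e)
w=r.calibration("wrist");o=r.get_obs();print(w,"cam",-w["R"].T@w["t"],"tcp",o["eef_pos"])
from scipy.spatial.transform import Rotation as R
q=o["ee_rot"];M=R.from_quat([q[1],q[2],q[3],q[0]]).as_matrix()
print("cam in tool",M.T@(-w["R"].T@w["t"]-o["eef_pos"]),"axis",M.T@w["R"].T)
print([r.inverse_kinematics(p,down(0)) is not None for p in([420,-300,300],[450,0,300],[560,40,300])])
E
```

```text
plate [ 443. -351.   26.] [0.2, 0.2]
small [ 446. -235.   18.] [0.7, 0.7]
base [552. -19.  62.] [0.0, 0.0]
collar [447. -78.  19.] [0.7, 0.7]
beige [645. 198.  24.] [0.3, 0.3]
funnelrim [448. 296.  92.] [0.0, 0.0]
cover [442.  48.  32.] [0.2, 0.2]
smallcol [432. 196.  11.] [0.3, 0.3]
{'fx': 297.90517933697845, 'fy': 297.90517933697845, 'cx': 275.7265508191804, 'cy': 210.51022968423993, 'R': array([[ 3.27715511e-01,  9.44776235e-01, -6.40571493e-04],
       [ 8.97428487e-01, -3.11079858e-01,  3.12812135e-01],
       [ 2.95338202e-01, -1.03088256e-01, -9.49814802e-01]]), 't': array([-625.59517828,  -39.25730423,  380.72285338])} cam [127.80586366 618.08335522 373.49562425] tcp [204.57541917 589.87926799 193.85781404]
cam in tool [  81.75790003    1.20112447 -179.64682332] axis [[-1.64286676e-04 -9.49840854e-01 -3.12733633e-01]
 [ 9.99999455e-01 -4.78471699e-04  9.27899498e-04]
 [-1.03099104e-03 -3.12733310e-01  9.49840415e-01]]
[True, True, True]
```

```bash
cat > tour.py <<'E'
from h import *
import pickle
O=dict(funnel=(448,296),cover=(442,48),base=(552,-19),collar=(447,-78),plate=(443,-351))
q=down(np.pi/2);V={};first=True
for k,(x,y) in O.items():
    for j,dy in enumerate((45,-45)):
        p=[x-30,y+dy,(190 if k=="funnel" else 150)]
        if j==0: r.move_ptp([p[0],p[1],p[2]],q)
        else: r.movel(p,max_speed=250)
        r.wait(.1); c=r.calibration("wrist"); V[k,j]=(r.capture("wrist"),c)
o=r.get_obs();print(o["clock"],o["eef_pos"],o["ee_rot"])
pickle.dump(V,open("tour.pkl","wb"))
def crop(k,j):
    im,c=V[k,j];u,v=proj(c,[*O[k],{"funnel":70,"base":56}.get(k,15)]);u0,v0=int(u)-65,int(v)-50
    u0=min(max(u0,0),430);v0=min(max(v0,0),320);print(k,j,u0,v0)
    a=cv2.resize(im[v0:v0+100,u0:u0+133],(399,300),interpolation=cv2.INTER_CUBIC)
    return cv2.copyMakeBorder(a,0,0,0,1,cv2.BORDER_CONSTANT,value=(0,0,255))
G=lambda a,b:np.vstack([np.hstack([crop(a,0),crop(a,1)]),np.hstack([crop(b,0),crop(b,1)])])
cv2.imwrite("pics/m1.png",G("plate","collar"));cv2.imwrite("pics/m2.png",G("funnel","base"));cv2.imwrite("pics/m3.png",G("cover","collar")[:300])
cv2.imwrite("pics/w1.png",V["collar",0][0])
E
python3 tour.py
```

```text
7.875 [ 413.64262053 -393.97077286  150.09542744] [-1.59675498e-05 -1.60489186e-03  9.99998546e-01  5.76101757e-04]
plate 0 166 166
plate 1 247 166
collar 0 168 165
collar 1 248 166
funnel 0 165 172
funnel 1 248 171
base 0 163 182
base 1 252 180
cover 0 166 165
cover 1 247 166
collar 0 168 165
collar 1 248 166
```

View pics/m1.png

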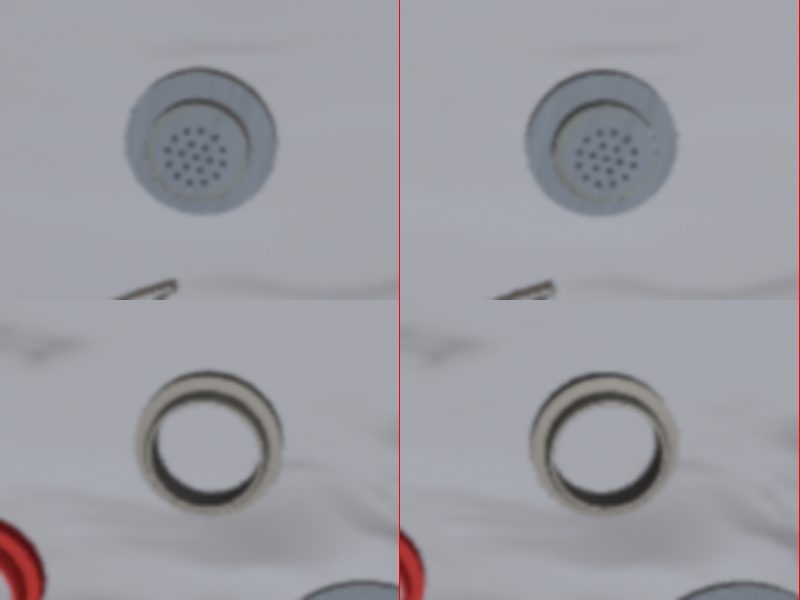

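View pics/m2.png

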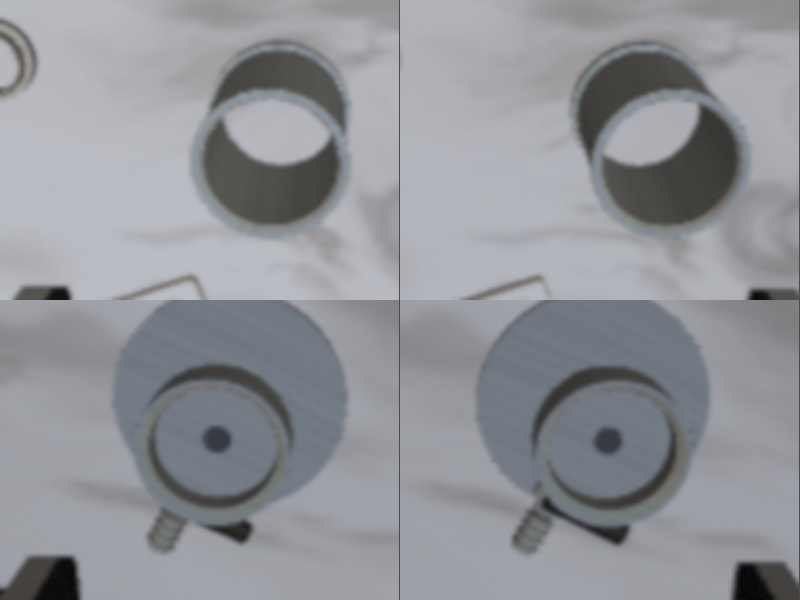

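View pics/m3.png

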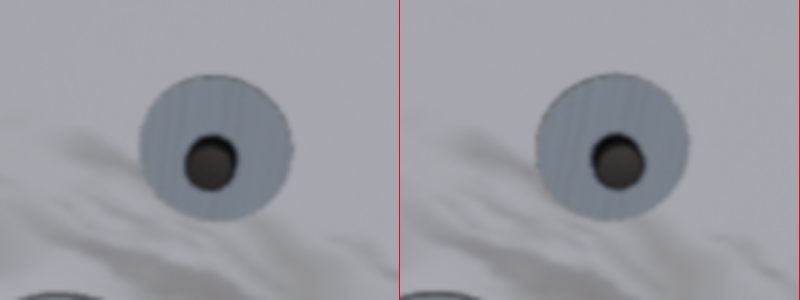

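The close crops confirm both choices. The plate is about 56 mm across, with its hole pattern centred at (196,157) and (606,158). The grey stepped ring is about 56 mm across, with its flange at left 136, right 283 and bottom 515. The base rim, funnel rim and cover disc can all be read clearly. The base's nipple points to +x/−y, so fingers closing along y clear it.

```bash
cat > fit.py <<'E'
from h import *
import pickle
V=pickle.load(open("tour.pkl","rb"))
org=dict(plate=[(166,166),(247,166)],collar=[(168,165),(248,166)],funnel=[(165,172),(248,171)],base=[(163,182),(252,180)],cover=[(166,165),(247,166)])
th=np.linspace(0,2*np.pi,181)
def ext(c,X,R):
    P=np.array([proj(c,[X[0]+R*np.cos(t),X[1]+R*np.sin(t),X[2]]) for t in th])
    return dict(l=P[:,0].min(),r=P[:,0].max(),t=P[:,1].min(),b=P[:,1].max())
def fit(k,row,R,M):
    m=[]
    for j,e,v in M:
        hor=e in"lr"; d=v-(400*j if hor else 300*row)
        m.append((j,e,(d+.5)/3-.5+org[k][j][0 if hor else 1]))
    f=lambda X:[ext(V[k,j][1],X,R)[e]-v for j,e,v in m]
    s=least_squares(f,[450,{"plate":-351,"collar":-78,"funnel":296,"base":-19,"cover":48}[k],20]);print(k,R,s.x.round(1),np.round(s.fun,1))
fit("plate",0,28,[(0,"l",126),(0,"b",214),(1,"r",677),(1,"b",215)])
fit("collar",1,28,[(0,"l",136),(0,"b",515),(1,"r",678),(1,"b",515)])
fit("collar",1,20,[(0,"l",150),(0,"r",262),(0,"b",507),(1,"b",507),(1,"l",550),(1,"r",662)])
fit("funnel",0,28,[(0,"l",191),(0,"r",348),(0,"t",89),(0,"b",237),(1,"l",593),(1,"r",749),(1,"t",89),(1,"b",237)])
fit("base",1,26,[(0,"l",138),(0,"r",290),(0,"t",378),(0,"b",524),(1,"l",537),(1,"r",690),(1,"t",380),(1,"b",526)])
fit("cover",0,29,[(0,"l",139),(0,"b",221),(1,"r",689),(1,"b",221)])
fit("cover",0,9.5,[(0,"l",186),(0,"b",190),(1,"r",644),(1,"b",189)])
fit("plate",0,.1,[(0,"l",196),(0,"b",157),(1,"r",606.5),(1,"b",158)])
E
python3 fit.py
```

```text
plate 28 [ 440.2 -349.3   15.6] [ 0. -0. -0.  0.]
collar 28 [447.8 -74.1   7.4] [ 0.  -0.1 -0.   0.1]
collar 20 [448.1 -74.5  17.6] [ 0.4 -0.9 -0.1  0.1  1.  -0.4]
funnel 28 [452.4 322.   71.1] [-0.1 -0.3  0.3 -0.4  0.1  0.3  0.4 -0.3]
base 26 [553.7 -13.6  52.3] [-0.5  0.8  0.4 -0.2 -0.6  0.3  0.1 -0.4]
cover 29 [442.8  54.2  10.4] [-0.   0.2  0.  -0.2]
cover 9.5 [443.7  54.4  24.2] [-0.   0.1  0.  -0.1]
plate 0.1 [ 440.  -349.3   29.3] [ 0.  -0.1 -0.   0.1]
```

```bash
cat >> h.py <<'E'
Q=down(np.pi/2)
def st(m=""):
    o=r.get_obs();print(m,round(o["clock"],1),np.round(o["eef_pos"],1),"open",round(float(o["opening"]),1),"F",np.round(o["ft_force"],1),"ff",np.round(o["finger_force"],1))
def pick(x,y,z,up,strength=40,pre=85):
    r.set_gripper(pre); r.move_ptp([x,y,z+60],Q)
    print("contact",r.movel([x,y,z],max_speed=90,contact_N=10)); st("at")
    r.set_gripper(0,strength); st("grip"); r.movel([x,y,up],max_speed=150); st("up")
def marks(name,pts,box=None):
    c=r.calibration("wrist"); im=r.capture("wrist")
    for p in pts: cv2.drawMarker(im,tuple(int(round(a)) for a in proj(c,p)),(0,0,255),0,8,1)
    if box: im=im[box[1]:box[3],box[0]:box[2]]
    cv2.imwrite(name,cv2.resize(im,None,fx=2,fy=2,interpolation=cv2.INTER_CUBIC))
def place(zt,over=12):
    o=r.get_obs();x,y,_=o["eef_pos"]
    print("contact",r.movel([BX,BY,zt+over],max_speed=100,contact_N=15));st("over")
    print("contact",r.movel([BX,BY,zt-2],max_speed=30,contact_N=8)); st("down")
BX,BY=552.3,-13.6
E
python3 - <<'E'
from h import *
pick(439.8,-349.3,1,110)
r.move_ptp([BX,BY,110],Q);r.wait(.2)
p=r.get_obs()["eef_pos"];st("above")
marks("pics/hold1.png",[p+[0,0,29],p+[0,0,17]],(90,150,450,420))
E
```

```text
contact False
at 9.4 [ 440.2 -349.6    1.4] open 85.2 F [-0.2 -1.1  0.9] ff 0.0
grip 10.2 [ 439.8 -349.3    1. ] open 0.2 F [-0.4  0.6  0.3] ff 0.0
up 11.1 [ 439.1 -349.1  109.3] open 0.2 F [ 0.8  0.1 -0.2] ff 0.0
above 12.6 [552.2 -15.3 109.9] open -0.1 F [ 0.3  0.7 -0.3] ff 0.0
```

View pics/hold1.png

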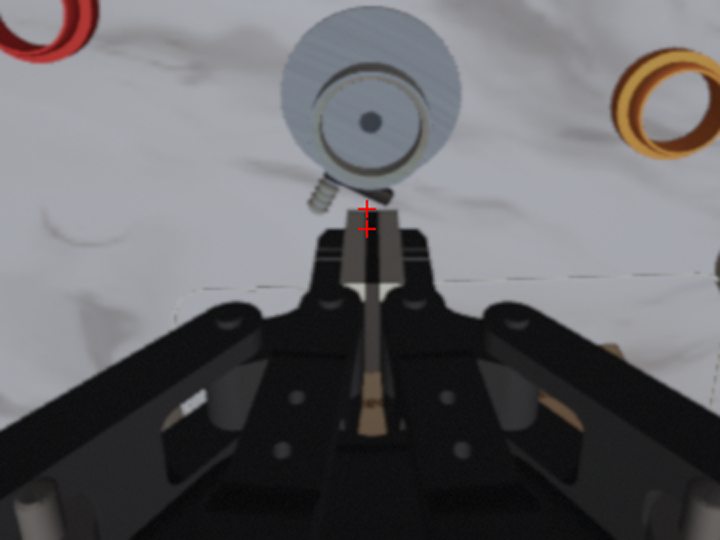

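The gripper closed on nothing: opening is 0.2. In the hold picture the fingertips end at about row 210, behind the projected TCP. I'll check with the scene camera where the TCP really is and whether the plate moved.

Run:
```python
from h import *
c=r.calibration("scene");im=r.capture("scene");p=r.get_obs()["eef_pos"]
pts=[p,p+[0,0,19],[439.8,-349.3,30],[BX,BY,56]]
for q in pts: print(np.round(proj(c,q)))
def crop(q):
    u,v=map(int,proj(c,q));cv2.drawMarker(im,(u,v),(0,0,255),0,6,1)
    return cv2.resize(im[v-50:v+50,u-66:u+67],(399,300),interpolation=cv2.INTER_CUBIC)
a=np.hstack([crop(p),crop(pts[2])]);cv2.imwrite("pics/chk.png",a)
```

```text
[286. 191.]
[287. 186.]
[338. 330.]
[286. 205.]
```

View pics/chk.png

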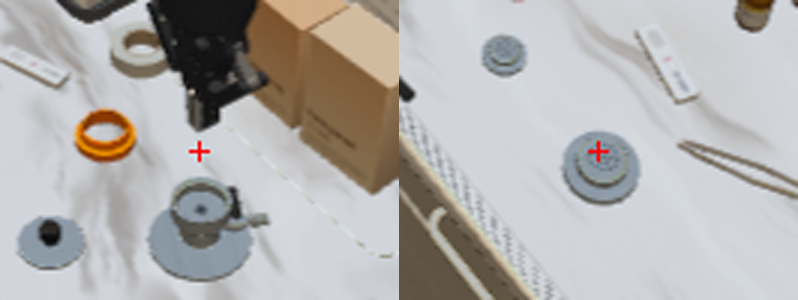

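The fingertips sit about 20 mm higher than the reported TCP. In the crop the tips are at (202,130) and the projected TCP is at (199,151). The plate hasn't moved. I'll probe the table with shut fingers to get the true tip offset.

Run:
```python
from h import *
r.move_ptp([470,-14,60],Q);r.wait(.2);st()
print(r.movel([470,-14,-35],max_speed=45,contact_N=5));r.wait(.2);st("touch")
p=r.get_obs()["eef_pos"];c=r.calibration("wrist")
print(c["R"]@p+c["t"], [np.round(proj(c,p+[0,0,d]),1) for d in(0,15,25)])
im=r.capture("wrist");cv2.imwrite("pics/touch.png",cv2.resize(im[200:350,190:360],None,fx=4,fy=4,interpolation=cv2.INTER_CUBIC))
r.movel([470,-14,60],max_speed=150)
```

```text
13.4 [472.  -13.8  60.4] open 0.1 F [-0.1 -0.6 -0.6] ff 0.0
False
touch 15.8 [470.1 -14.  -34.9] open 0.1 F [-0.1 -0.3  0.4] ff 0.0
[ -1.74005251  21.00657618 196.07631991] [array([273.1, 242.4]), array([272.9, 252.6]), array([272.8, 260.4])]
```

View pics/touch.png

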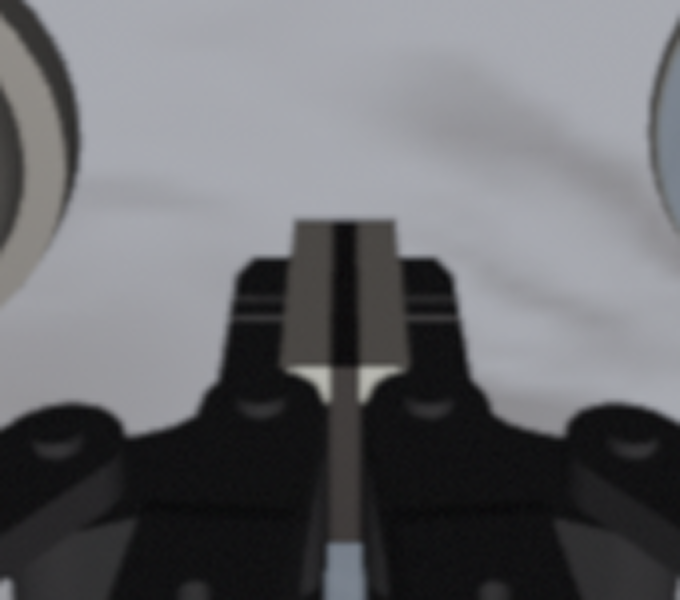

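Still no contact at −35 with shut fingers, so the tips are well behind the reported TCP. I'll keep probing slowly.

Run:
```python
from h import *
r.movel([470,-14,-30],max_speed=150)
print(r.movel([470,-14,-65],max_speed=20,contact_N=5));st("touch");r.wait(.1);st()
c=r.calibration("scene");im=r.capture("scene");p=r.get_obs()["eef_pos"];u,v=map(int,proj(c,[p[0],p[1],0]))
cv2.imwrite("pics/touch2.png",cv2.resize(im[v-60:v+40,u-66:u+67],(798,600),interpolation=cv2.INTER_CUBIC))
r.movel([470,-14,60],max_speed=150)
```

```text
Traceback (most recent call last):
rig.PlanningError: the arm cannot follow that straight line within its joint ranges
```

Run:
```python
from h import *
o=r.get_obs();print(np.round(o["joint_pos"],2))
P=[530,-225]
for (x,y) in [P,(447,-74),(442,54),(452,322),(440,-349)]:
    print(x,y,[(z,r.inverse_kinematics([x,y,z],Q) is not None) for z in(-30,-40,-50)])
r.move_ptp([*P,0],Q)
try: print(r.movel([*P,-60],max_speed=25,contact_N=5))
except r.PlanningError: print(r.movel([*P,-48],max_speed=25,contact_N=5))
r.wait(.1);st("touch")
c=r.calibration("scene");im=r.capture("scene");p=r.get_obs()["eef_pos"];u,v=map(int,proj(c,[p[0],p[1],0]))
cv2.imwrite("pics/touch2.png",cv2.resize(im[v-60:v+40,u-66:u+67],(798,600),interpolation=cv2.INTER_CUBIC))
r.movel([*P,60],max_speed=150)
```

```text
[-0.04  0.93 -0.05  2.16  0.64  0.07  0.86]
530 -225 [(-30, True), (-40, True), (-50, True)]
447 -74 [(-30, True), (-40, True), (-50, True)]
442 54 [(-30, True), (-40, True), (-50, True)]
452 322 [(-30, True), (-40, True), (-50, True)]
440 -349 [(-30, True), (-40, True), (-50, True)]
True
touch 19.8 [ 530.  -225.   -36.6] open -0.1 F [-0.9  0.8  6.4] ff 3.2
```

View pics/touch2.png

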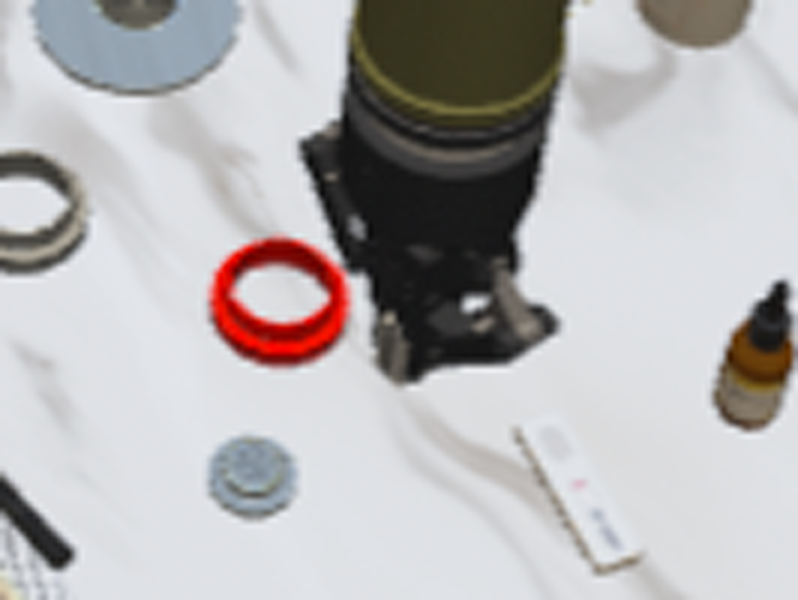

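The true tips lie about 36.5 mm behind the reported TCP: contact came at z=−36.6. In the wrist image the finger gap centre at column 276 is about 2 mm to +y of the reported TCP. I'll correct for both and pick the plate.

```bash
sed -i 's/^BX,BY=.*/BX,BY=552.3,-15.6/' h.py
python3 - <<'E'
from h import *
pick(439.8,-351.3,-36,70)
o=r.get_obs()
if o["opening"]>50:
    r.move_ptp([BX,BY,60],Q);r.wait(.2);p=r.get_obs()["eef_pos"];st("above")
    marks("pics/hold2.png",[p+[0,2,66],[553.7,-13.6,52.3]],(130,130,430,350))
E
```

```text
contact False
at 23.0 [ 440.2 -351.3  -35.7] open 85.4 F [0.1 0.1 0.1] ff 0.0
grip 23.4 [ 440.1 -351.6  -35. ] open 53.8 F [-1.5 -0.1  5.9] ff 41.1
up 24.2 [ 439.  -351.1   69.3] open 54.0 F [ 0.6  0.1 -1.2] ff 42.3
above 25.8 [552.2 -17.4  59.9] open 54.1 F [ 0.   0.7 -0.9] ff 42.3
```

View pics/hold2.png

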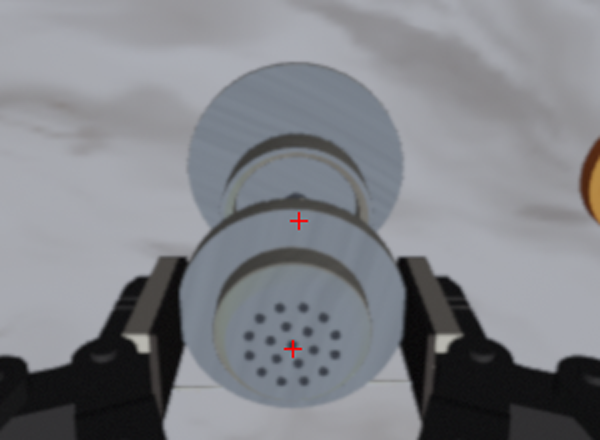

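The plate is held level, with its hole centre at (292,345) against the predicted (292,349), and the base sits behind it as expected. I'll insert it.

Run:
```python
from h import *
BX+=.5
import h; h.BX=BX
place(10); 
o=r.get_obs()
if o["eef_pos"][2]<14:
    r.set_gripper(85);r.wait(.2);st("rel")
    x,y,z=r.get_obs()["eef_pos"];r.movel([BX,BY,70],max_speed=150)
    r.wait(.1);marks("pics/p1.png",[[BX,-13.6,76]],(130,100,430,320));st()
```

```text
contact False
over 26.4 [552.8 -15.5  21.9] open 54.0 F [-0.1  0.2 -0.9] ff 42.4
contact True
down 26.8 [553.2 -15.6  11. ] open 53.8 F [-0.7  0.5  5.4] ff 42.9
rel 27.4 [552.4 -15.8  10.2] open 85.1 F [ 0.9  0.  -0.1] ff 0.0
 28.1 [551.9 -15.8  68.9] open 85.0 F [-0.2 -0.8  0.6] ff 0.0
```

The plate went down to z=11.0, which is exactly pick height + 46. Next is the collar, and its hold picture will also show the seated plate.

Run:
```python
from h import *
pick(447.3,-76.4,-37,75)
o=r.get_obs()
if o["opening"]>50:
    r.movel([BX,BY,75],max_speed=200);r.wait(.1);p=r.get_obs()["eef_pos"];st("above")
    marks("pics/hold3.png",[p+[0,2,57],[553.2,-13.6,75]],(130,130,430,350))
```

```text
Traceback (most recent call last):
  File "h.py", line 25, in pick
    print("contact",r.movel([x,y,z],max_speed=90,contact_N=10)); st("at")
                    ~~~~~~~^^^^^^^^^^^^^^^^^^^^^^^^^^^^^^^^^^^
rig.PlanningError: the arm cannot follow that straight line within its joint ranges
```

Run:
```python
from h import *
st();print(np.round(r.get_obs()["joint_pos"],2))
for n,(x,y,zs) in dict(col=(447.3,-76.4,(23,0,-15,-25,-37)),cov=(442.5,52.2,(40,0,-25))).items():
  for yaw in (np.pi/2,-np.pi/2,np.pi/2+.5,np.pi/2-.5,0):
    for z in zs:
        j=r.inverse_kinematics([x,y,z],down(yaw));print(n,round(yaw,1),z,None if j is None else np.round(j,2))
```

```text
28.9 [447.4 -76.3  22.9] open 84.9 F [1.2 0.1 0.3] ff 0.0
[ 0.22  0.81 -0.25  2.2   0.91  0.23  0.72]
col 1.6 23 [ 0.22  0.81 -0.25  2.2   0.91  0.23  0.72]
col 1.6 0 [ 0.16  0.86 -0.16  2.21  0.97  0.14  0.67]
col 1.6 -15 [ 0.12  0.89 -0.09  2.21  1.01  0.08  0.63]
col 1.6 -25 [ 0.19  0.92 -0.19  2.21  1.39  0.16  0.25]
col 1.6 -37 [ 0.44  1.01 -0.62  2.19  1.51  0.51  0.15]
col -1.6 23 [ 0.22  0.81 -0.25  2.2   0.91  0.23  0.72]
col -1.6 0 [ 0.06  0.86  0.02  2.21 -0.19  0.07 -1.32]
col -1.6 -15 [ 0.03  0.9   0.06  2.21 -0.95  0.05 -0.55]
col -1.6 -25 None
col -1.6 -37 None
col 2.1 23 [ 0.31  0.83 -0.39  2.19  1.07  0.32  1.06]
col 2.1 0 [ 0.23  0.87 -0.27  2.2   1.16  0.22  0.98]
col 2.1 -15 [ 0.17  0.89 -0.17  2.21  1.22  0.14  0.92]
col 2.1 -25 [ 0.12  0.91 -0.09  2.21  1.31  0.08  0.83]
col 2.1 -37 [ 0.44  1.01 -0.62  2.19  1.51  0.51  0.65]
col 1.1 23 [ 0.17  0.81 -0.16  2.2   0.71  0.18  0.42]
col 1.1 0 [ 0.13  0.86 -0.1   2.21  0.76  0.11  0.37]
col 1.1 -15 [ 0.1   0.89 -0.05  2.21  0.8   0.06  0.33]
col 1.1 -25 [ 0.19  0.92 -0.19  2.21  1.39  0.16 -0.25]
col 1.1 -37 [ 0.73 
[... 386 characters left out ...]
   2.23  0.95  0.09  0.4 ]
cov 1.6 -25 [ 0.37  1.15 -1.04  2.21  1.5   0.91 -0.13]
cov -1.6 40 [-0.31  0.78  0.14  2.23 -0.62  0.17 -1.16]
cov -1.6 0 [-0.25  0.86  0.04  2.24 -0.61  0.05 -1.18]
cov -1.6 -25 None
cov 2.1 40 [ 0.01  0.79 -0.37  2.21  0.98  0.32  0.85]
cov 2.1 0 [-0.12  0.86 -0.17  2.23  1.13  0.14  0.72]
cov 2.1 -25 [ 0.27  1.05 -0.83  2.21  1.5   0.7   0.37]
cov 1.1 40 [-0.11  0.77 -0.17  2.22  0.65  0.2   0.2 ]
cov 1.1 0 [-0.18  0.86 -0.07  2.23  0.77  0.07  0.08]
cov 1.1 -25 [ 0.45  1.28 -1.26  2.2   1.5   1.15 -0.63]
cov 0 40 [-0.2   0.77 -0.04  2.22  0.16  0.15 -0.38]
cov 0 0 [-0.21  0.86 -0.01  2.23  0.22  0.05 -0.44]
cov 0 -25 [ 0.45  1.28 -1.26  2.2   1.5   1.15 -1.7 ]
```

Run:
```python
from h import *
r.movel([447.3,-76.4,110],max_speed=200)
r.set_joints([.44,.80,-.62,2.19,1.51,.45,.15]);st("br")
o=r.get_obs();print(np.round(o["ee_rot"],3))
for z in (60,23,-10,-37): 
    j=r.inverse_kinematics([447.3,-76.4,z],Q);print(z,np.round(j,2))
```

```text
br 30.3 [516.  -81.5  61.6] open 84.6 F [ 0.3 -0.3  0.2] ff 0.0
[ 0.1   -0.004  0.995 -0.013]
60 [ 0.41  0.78 -0.56  2.17  0.98  0.47  0.64]
23 [ 0.41  0.86 -0.57  2.19  1.2   0.46  0.43]
-10 [ 0.42  0.94 -0.58  2.19  1.38  0.46  0.27]
-37 [ 0.41  1.   -0.57  2.19  1.51  0.47  0.15]
```

Run:
```python
from h import *
r.move_ptp([447.3,-76.4,40],Q);st()
print(r.movel([447.3,-76.4,-37],max_speed=90,contact_N=10));st("at")
r.set_gripper(0,40);st("grip");r.movel([447.3,-76.4,75],max_speed=180)
if r.get_obs()["opening"]>50:
    r.move_ptp([BX,BY,75],Q);r.wait(.1);p=r.get_obs()["eef_pos"];st("above")
    marks("pics/hold3.png",[p+[0,2,57],[553.2,-13.6,75]],(130,130,430,350))
```

```text
30.8 [448.1 -76.5  40.2] open 85.3 F [-0.2  0.3 -0.4] ff 0.0
False
at 31.8 [447.6 -76.3 -36.7] open 85.1 F [-0.6 -0.2  0. ] ff 0.0
grip 32.2 [447.6 -76.4 -36.4] open 52.7 F [0.5 0.2 5.3] ff 41.0
above 33.6 [550.5 -16.8  73.8] open 52.3 F [-0.2 -0.2 -0.2] ff 41.9
```

View pics/hold3.png

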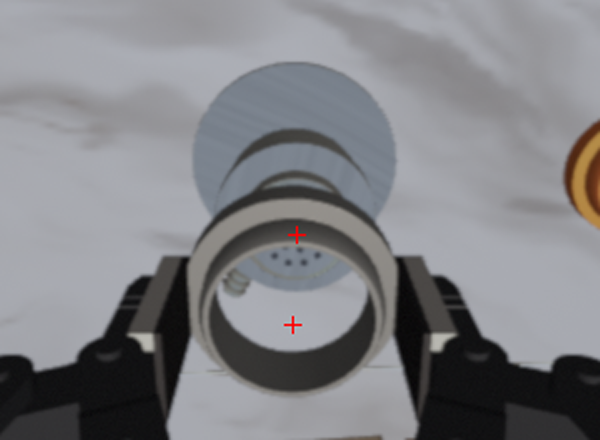

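The collar is held level with its neck opening centred at column 292. The plate sits flat in the base, with its holes visible through the ring. Lowering the collar now.

Run:
```python
from h import *
import h; h.BX=BX+.5
place(27,14)
if r.get_obs()["eef_pos"][2]<31:
    r.set_gripper(85);r.wait(.1);st("rel");r.movel([BX,BY,75],max_speed=200)
    r.move_ptp([452.3,320,75],Q);st("over funnel")
    for z in(40,10,-15): print(z,np.round(r.inverse_kinematics([452.3,320,z],Q),2))
```

```text
contact False
over 34.1 [552.5 -15.7  40.8] open 52.4 F [ 0.6  0.2 -0.8] ff 41.9
contact True
down 34.6 [553.  -15.7  27.6] open 52.3 F [-1.3 -0.6  7.5] ff 42.6
rel 35.1 [552.3 -15.9  26.9] open 84.8 F [ 0.1 -0.3 -0.4] ff 0.0
over funnel 36.9 [453.3 317.9  74.5] open 85.0 F [ 0.8 -0.8  0.8] ff 0.0
40 [-0.35  0.89 -0.6   1.89  0.84  0.63  0.08]
10 [-0.38  0.94 -0.55  1.9   0.89  0.58  0.04]
-15 [-0.4   0.97 -0.51  1.9   0.94  0.53 -0.  ]
```

Run:
```python
from h import *
r.movel([452.3,320,75],max_speed=100)
print(r.movel([452.3,320,-20],max_speed=110,contact_N=8));st("at")
r.set_gripper(0,40);st("grip");r.movel([452.3,320,100],max_speed=180)
if r.get_obs()["opening"]>48:
    r.move_ptp([BX,BY,100],Q);r.wait(.1);p=r.get_obs()["eef_pos"];st("above")
    marks("pics/hold4.png",[p+[0,2,90]],(130,130,430,410))
```

```text
False
at 38.1 [452.6 320.5 -19.5] open 84.8 F [0.  0.1 0.2] ff 0.0
grip 38.5 [452.7 320.2 -19.2] open 54.6 F [-0.4  0.6  5.9] ff 41.8
above 40.7 [552.4 -13.2 100.2] open 54.6 F [-0.7 -0.2 -1.9] ff 42.4
```

View pics/hold4.png

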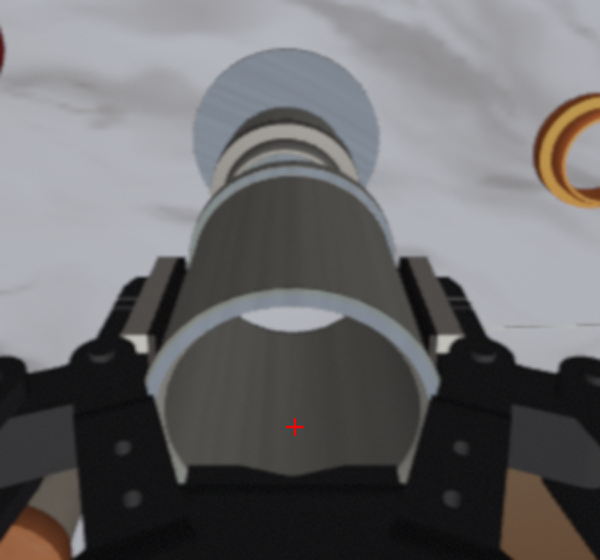

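The funnel is held upright, with its mouth centred at column 293, and the collar is seated on the plate. I'll lower the funnel.

Run:
```python
from h import *
import h; h.BX=BX+.4
place(54,14)
if r.get_obs()["eef_pos"][2]<58:
    r.set_gripper(85);r.wait(.1);st("rel");r.movel([BX,BY,130],max_speed=200)
    r.move_ptp([442.3,52.2,120],Q)
    r.set_joints([.30,.85,-.85,2.19,1.2,.70,.15]);st("br")
    for z in (60,20,-21): print(z,np.round(r.inverse_kinematics([442.3,52.2,z],Q),2))
```

```text
contact False
over 41.3 [552.5 -15.3  67.7] open 54.7 F [-0.9 -0.3 -1.8] ff 42.4
contact True
down 41.7 [553.  -15.7  54.8] open 54.0 F [-0.8 -0.4  6.4] ff 43.0
rel 42.2 [552.2 -16.   53.8] open 84.8 F [0.3 0.2 0.2] ff 0.0
br 43.8 [450.9  31.4  61.9] open 85.1 F [-0.1 -0.3  0.6] ff 0.0
60 [ 0.3   0.86 -0.87  2.19  1.17  0.68  0.14]
20 [ 0.26  0.93 -0.8   2.21  1.32  0.64  0.01]
-21 [ 0.22  1.01 -0.73  2.21  1.48  0.6  -0.12]
```

Run:
```python
from h import *
X=442.2
r.move_ptp([X,52.2,40],Q)
print(r.movel([X,52.2,-21],max_speed=90,contact_N=6));st("at")
r.set_gripper(0,40);st("grip");r.movel([X,52.2,60],max_speed=180);st()
if r.get_obs()["opening"]>12:
    r.movel([X,52.2,150],max_speed=200);r.move_ptp([BX,BY,150],Q);r.wait(.1);p=r.get_obs()["eef_pos"];st("above")
    marks("pics/hold5.png",[p+[0,2,34]],(130,130,430,410))
```

```text
False
at 44.9 [442.7  52.2 -20.4] open 85.2 F [-1.   0.2  0.6] ff 0.0
grip 45.5 [442.3  52.2 -20.8] open 17.1 F [-0.5 -1.   3.8] ff 38.9
 46.1 [442.1  51.8  59.5] open 17.0 F [-0.8 -0.6 -0.6] ff 39.0
above 47.4 [550.8 -14.6 148.9] open 17.1 F [0.5 0.1 0.2] ff 39.0
```

View pics/hold5.png

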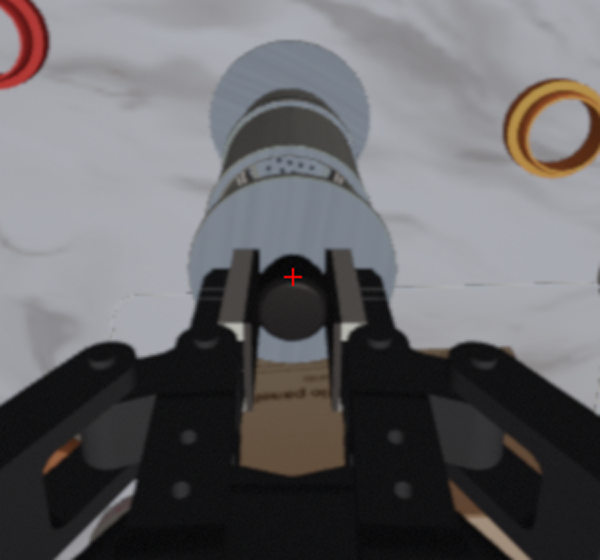

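The cover is held level by its knob, with the disc centred at column 292, and the funnel stands upright behind it. Seated height should be −20.8 + 136 ≈ 115.

Run:
```python
from h import *
import h; h.BX=BX+.4
place(114.5,14)
if r.get_obs()["eef_pos"][2]<118:
    r.set_gripper(85);r.wait(.1);st("rel");r.movel([BX,BY,200],max_speed=200)
    r.move_ptp([470,150,220],Q);r.wait(.2);st()
    c=r.calibration("scene");im=r.capture("scene");u,v=map(int,proj(c,[BX,BY,90]))
    cv2.imwrite("pics/end.png",cv2.resize(im[v-50:v+50,u-66:u+67],(798,600),interpolation=cv2.INTER_CUBIC))
```

```text
contact False
over 47.8 [552.  -15.5 127.9] open 17.1 F [0.5 0.2 0.7] ff 39.1
contact True
down 48.3 [553.3 -15.6 115.1] open 17.2 F [-1.   0.5  6.1] ff 39.5
rel 49.1 [552.3 -15.9 114.4] open 84.8 F [-0.7 -0.3 -0.3] ff 0.0
 50.6 [470.7 148.2 219.3] open 85.2 F [0.  0.6 0.4] ff 0.0
```

View pics/end.png

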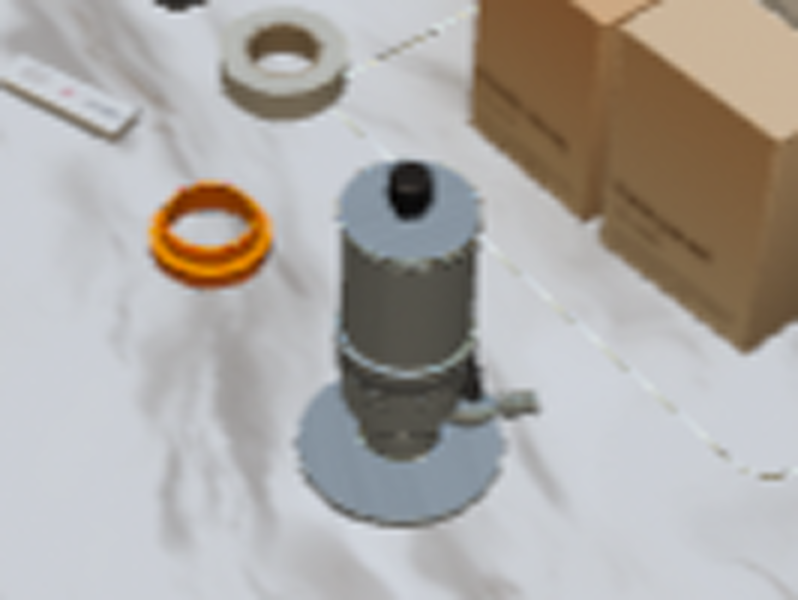

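The full stack stands upright on the base, with the cover and black knob at (410,190) lying flat on the funnel. The arm is clear, so I'm handing in.

```bash
python3 -c "
from rig import r
print(r.sign_off())"
```

```text
the job is handed in; nothing more can be done
None
```

The filter holder is assembled on its base (plate, collar, funnel, cover), with each part lowered to within 1 mm of its expected seated height and released, and the job was handed in at about 51 s of the 93 s allowed; the sign-off returned no verdict.

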